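# Stack the lamp board and stage plate on a microscope foot

### The job

Rebuild the microscope's lamp unit: lower the green lamp board over all four brass posts of the grey foot until it is fully home on their collars and let go of it, then lower the black stage plate over the same posts until it lies flat on the board's white spacer strips, and let go. Both fit only one way round, red tab towards the foot's two lugs, and the posts may stand off-centre on the foot, so feel for them; do not force the parts or drop them. Leave the lens, the screwdriver and the slide box where they are.

Things in the scene. Friction and masses are not known exactly. Their poses are not given: they have to be found in the camera images.
- foot: Fixed grey microscope foot: casting 150 (x) x 130 (y) x 22 mm high, two round toes at its -x end; two lugs 55 mm high at its +x end (x +75 to +101 mm, y -28 to +28 mm). Origin at its centre on the table; x towards the lugs, z up. On it a clamped aluminium cross-slide (100 x 70 mm) carries four brass posts, wider pair at +x.
- foot_seat (a point): Foot's centre, 33 mm over the table, level with the tops of the post collars (14 mm dia., 6 mm high) where the board rests; axes as the foot. The posts' centre lies somewhere -10 to +10 mm along y from here: NOT reported; it stays put. From that centre, posts at (x, y) = (36, 22), (36, -22), (-36, 17), (-36, -17) mm: dia. 7 mm, tips 39 mm above this point, the last 2 mm tapered to dia. 4 mm.
- board_mid (a point): Loose green lamp board 92 (x) x 70 (y) x 5 mm, 75-145 g, lying flat. Block to grip across x: aluminium, 22 (x) x 28 (y) mm, in the middle, 5 to 23 mm above the underside. Two white spacer strips, 80 x 6 mm at y = +-31.5 mm, rise to 25 mm above the underside. Point: centre, 12.5 mm above the underside; x towards the red tab, z up. Home: underside at collar level, x along the foot's x.
- board_tab (a point): Top of the lamp board's red tab (7 x 22 mm, 13 mm above the underside) at its +x edge, 41.5 mm from the centre. The board's four through holes, dia. 9 mm, lie at (x, y) = (36, 22), (36, -22), (-36, 17), (-36, -17) mm from its centre, as do those of the stage plate.
- stage_mid (a point): Loose black stage plate 96 (x) x 76 (y) x 5 mm, 110-210 g, lying flat, on either side of the foot (the board on the other). Four 9 mm holes placed as the board's. Block to grip across x: steel, 22 (x) x 28 (y) mm, in the middle, 5 to 23 mm above the underside. Point: centre, 11.5 mm above the underside; x towards its red tab, z up. Home: underside 25 mm above collar level, x along the foot's x.
- objective_mid (a point): Bystander: brass objective lens standing on the table, diameter 32 mm, 42 mm tall; the point is half-way up.
- driver_grip (a point): Bystander: screwdriver 160 mm long lying on the table; the point is the middle of its handle.
- slidebox_mid (a point): Bystander: blue slide box 80 x 50 x 28 mm; the point is its centre.
Not all that is in view belongs to the job. Of the things like the part that bears stage_mid, leave any that is orange, pink or turquoise; of the rest the smaller one is meant.

How it is judged:
On the way, in this order (a step that is already met when the one before it is completed fails the run):
1. the lamp board is home on the collars, the way round that fits, and let go, the stage plate not yet on it (z of board_mid in the frame of foot_seat between 0.0105 and 0.0145 m and x of board_mid in the frame of foot_seat between -0.004 and 0.004 m and y of board_mid in the frame of foot_seat between -0.014 and 0.014 m and angle between board_mid's own z axis and vertical below 0.05 rad and angle between the x axis of board_mid and the x axis of foot_seat, either way round below 0.07 rad and contact force between the fingers and board below 0.1 N and linear speed of board below 0.02 m/s and horizontal distance between stage_mid and foot_seat above 0.06 m), for 0.2 s.
2. the stage plate is home on the spacer strips, the board still home below it (z of board_mid in the frame of foot_seat between 0.0105 and 0.0145 m and x of board_mid in the frame of foot_seat between -0.004 and 0.004 m and y of board_mid in the frame of foot_seat between -0.014 and 0.014 m and angle between each of board_mid, stage_mid's own z axis and vertical below 0.05 rad and angle between the x axis of each of board_mid, stage_mid and the x axis of foot_seat, either way round below 0.07 rad and z of stage_mid in the frame of foot_seat between 0.0345 and 0.0385 m and x of stage_mid in the frame of foot_seat between -0.004 and 0.004 m and y of stage_mid in the frame of foot_seat between -0.014 and 0.014 m), for 0.2 s.
At the end, for the whole second after the job is handed in: Board home on the collars and plate home on its strips: each within 2 mm of home height, flat within 0.05 rad, in line with the foot within 0.07 rad, within 4 mm of its centre along its x and 14 mm along its y; both at rest (under 0.02 m/s), no finger touching (all of step 2 and linear speed of each of board, stage below 0.02 m/s and contact force between the fingers and board below 0.1 N and contact force between the fingers and stage below 0.1 N).
It fails at once if the lamp board is dropped (moves faster than 0.5 m/s out of the fingers) (contact force between the fingers and board below 0.1 N and linear speed of board above 0.5 m/s).
It fails at once if the stage plate is dropped (moves faster than 0.5 m/s out of the fingers) (contact force between the fingers and stage below 0.1 N and linear speed of stage above 0.5 m/s).
It fails at once if the lamp board or the stage plate is forced against the foot or its posts with more than 80 N (contact force between any of board, stage and foot above 80 N).
It fails at once if the lens, the screwdriver or the slide box is moved by more than 20 mm (distance of any of objective_mid, driver_grip, slidebox_mid from where it was at the start of the episode above 0.02 m).
It fails at once if the lens is knocked over (angle between objective_mid's own z axis and vertical above 0.5 rad).
It also fails if it takes over 67 s, if anything falls off the work surface, if the arm or the gripper's body presses on something with over 40 N, if the wrist force passes 120 N, or if a joint passes its speed limit or range.

### The arm

A 6-joint arm with a two-finger parallel gripper is mounted at the origin on the work surface. World frame = base frame: x ahead of the robot, y to its left, z up, the work surface at z = 0. Lengths are in m, angles in rad, forces in N, time in s.
With the tool pointing down it reaches from about 0.35 to 1 m from the base axis. Payload 7.1 kg.
Tool frame: the origin (TCP) lies between the finger pads; the fingertips stand 22 mm ahead of it and the grasp point (between the pads) lies 3 mm ahead of it; z points along the fingers, y is the line along which they close (so a half turn about z gives the same grasp; the last joint's range is limited). The gripper opens to 85 mm and grips with 20 to 120 N. Pads are 22 mm wide; open, the fingers measure 114 mm over their backs; the gripper's body (76 mm by 85 mm) begins 54 mm behind the grasp point. The pads swing forward as they close: fully open they stand 13 mm farther back than shut.
Start: joints at [1.273, 0.423, 1.63, -0, 1.089, -0.019], TCP at [0.172, 0.601, 0.253] pointing down, gripper open.
Joint ranges: [-3, 3], [-0.9, 2.11], [0.09, 2.58], [-1.31, 4.45], [0.11, 2.69], [-2.54, 2.54]. Speed limits (rad/s): [2.39, 2.39, 3.01, 3.14, 3.14, 3.14].

### API

Orientations are given as a rotation vector (axis times angle).
In Python, from rig import manip gives the robot as it stands. The module is installed in compiled form; this text tells all that it offers. Calls block until the motion is done:
- manip.move_to(position, orientation): joint-space move of the TCP to a pose.
- manip.servo_line(position, orientation=None, rate=0.15): straight line of the TCP; orientation=None keeps the orientation; rate is the mean speed in m/s.
- manip.set_joints(angles): joint-space move.
- manip.command_gripper(opening, f_grip=None): finger opening in m; f_grip is the grip in N (None keeps the last); returns when the fingers have stopped.
- manip.hold(seconds).
- manip.solve_ik(position, orientation): joint angles nearest the present ones, or None.
- manip.camera(name): name is "scene" or "top" or "wrist"; returns a dict with "image" (480x640x3 uint8, red, green, blue), "fx", "fy", "cx", "cy" (pixels), "k1" (the pictures are not rectified: a ray, as slopes to the right and down, at radius r is drawn at 1 + k1 r^2 times it, then the intrinsics apply), "cam_to_world" (4x4, takes a point from camera to world coordinates); the wrist camera has in their place "mount" (4x4, takes a point from camera to tool coordinates, whose origin is the TCP and whose axes are the flange's). Camera axes: x right, y down, z forward; pixel columns grow to the right and rows downward; lengths in m; the calibration is good to about 2 mm. A picture is of the moment at which its call begins: read the wrist's pose just before it. There is no depth.
A pose or a line that the arm cannot do raises manip.IKError and nothing moves.
- manip.sign_off(): hands the job in; it is judged then, once.
Readings, each from a call of its own:
- manip.get_time(): time.
- manip.get_joint_positions(): joint angles.
- manip.get_joint_vel(): joint speeds.
- manip.get_tau(): joint torques, N m.
- manip.get_position(): TCP position.
- manip.get_ee_rot(): TCP orientation.
- manip.get_contact_force(): force on the tool from outside, world axes, zero at the start.
- manip.get_torque(): the same for the moment, N m.
- manip.get_width(): finger opening in m.
- manip.get_grip_force(): force on a finger pad.
Only numpy, scipy, OpenCV 4.12 (cv2) and the standard library are available. Lean on these libraries where they do the work, as an engineer would, in place of code of your own. Each camera call takes 0.05 s, during which the arm holds its last target. There are 200 camera calls.

## Working session

There is one attempt and no reset: what is moved stays moved. The work goes in short steps, each a Python script; the robot and the scene stay as the last script left them, time stands still between calls to the robot, and variables do not carry over. Pictures are saved under pics/ and viewed, at most 10 in all, crops included, and the job is handed in when it is done.

```bash
mkdir -p pics; ls; cat > h.py <<'E'
import numpy as np, cv2
from rig import manip as m
from scipy.spatial.transform import Rotation as R
def shot(name,fn=None):
    p,r=np.array(m.get_position()),np.array(m.get_ee_rot())
    c=m.camera(name)
    if name=="wrist":
        T=np.eye(4);T[:3,:3]=R.from_rotvec(r).as_matrix();T[:3,3]=p
        c["cam_to_world"]=T@np.array(c["mount"])
    if fn: cv2.imwrite(fn,c["image"][:,:,::-1])
    return c
def toplane(c,uv,z):
    uv=np.atleast_2d(np.array(uv,float))
    K=np.array([[c["fx"],0,c["cx"]],[0,c["fy"],c["cy"]],[0,0,1]])
    d=np.stack([(uv[:,0]-c["cx"])/c["fx"],(uv[:,1]-c["cy"])/c["fy"]],1)
    rd=np.hypot(*d.T); r=rd.copy()
    for _ in range(20): r=rd/(1+c["k1"]*r*r)
    d=d*(r/np.maximum(rd,1e-12))[:,None]
    T=np.array(c["cam_to_world"]); w=np.c_[d,np.ones(len(d))]@T[:3,:3].T
    return T[:3,3]+w*((z-T[2,3])/w[:,2])[:,None]
E
python3 - <<'E'
from h import *
import pickle
for n in("top","scene"):
    c=shot(n,f"pics/{n}0.png"); pickle.dump(c,open(n+"0.pkl","wb"))
    print(n,c["fx"],c["k1"],np.round(c["cam_to_world"],3).tolist())
print(m.get_time(),m.get_ee_rot())
E
```

```text
pics
top 576.9200627860981 0.0500940680273132 [[0.001, -0.992, 0.124, 0.374], [-1.0, 0.001, 0.02, 0.069], [-0.02, -0.124, -0.992, 1.44], [0.0, 0.0, 0.0, 1.0]]
scene 572.0323929755684 -0.03492655919420044 [[0.719, 0.39, -0.576, 1.166], [0.695, -0.409, 0.591, -0.555], [-0.005, -0.825, -0.565, 0.659], [0.0, 0.0, 0.0, 1.0]]
0.1 [-4.36528890e-01 -3.11089307e+00  2.19522495e-03]
```

View pics/top0.png

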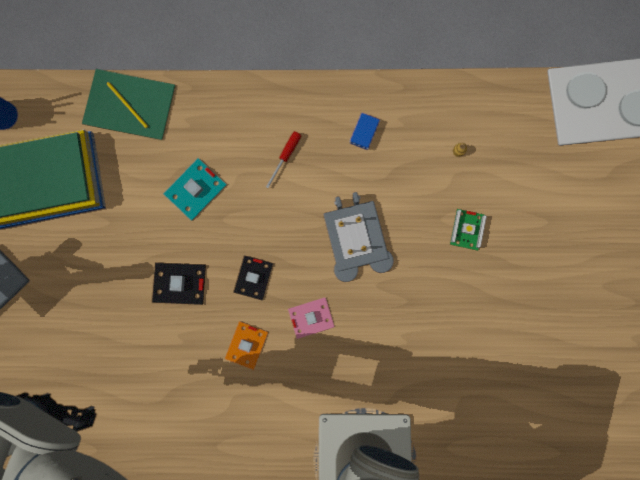

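View pics/scene0.png

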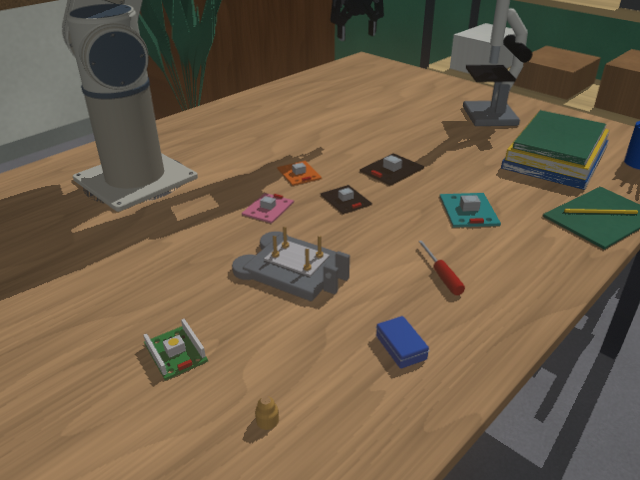

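The pixel candidates in the top view that match the stage plate are:
- black, large, at (180,284)
- black, small, at (254,278)
- turquoise (195,188), orange (247,345) and pink (312,317), all excluded by colour

The smaller black one at (254,278) fits. The green board is at (469,229), and the foot is at (357,240) with its lugs at the top. I'll measure these and confirm the plate in a crop.

```bash
python3 - <<'E'
from h import *
import pickle
c=pickle.load(open("top0.pkl","rb"));im=c["image"]
cv2.imwrite("pics/cropA.png",cv2.resize(im[180:380,140:340,::-1],None,fx=3,fy=3,interpolation=cv2.INTER_CUBIC))
hsv=cv2.cvtColor(im,cv2.COLOR_RGB2HSV)
def box(mask,roi,z):
    x0,y0,x1,y1=roi;mm=np.zeros(mask.shape,np.uint8);mm[y0:y1,x0:x1]=mask[y0:y1,x0:x1]
    cs,_=cv2.findContours(mm,0,2); pts=max(cs,key=cv2.contourArea)[:,0]
    P=toplane(c,pts,z)[:,:2].astype(np.float32)*1000
    return cv2.minAreaRect(P)
V=hsv[...,2]
blk=(V<45).astype(np.uint8)
print("small",box(blk,(225,250,285,305),.005)); print("big",box(blk,(145,255,215,312),.005))
g=((hsv[...,0]>45)&(hsv[...,0]<80)&(hsv[...,1]>100)).astype(np.uint8)
print("board",box(g,(440,195,500,260),.005))
red=(((hsv[...,0]<6)|(hsv[...,0]>174))&(hsv[...,1]>170)&(V>80))
for n,(x0,y0,x1,y1) in dict(s=(225,250,285,305),b=(440,195,500,260)).items():
    q=np.argwhere(red[y0:y1,x0:x1]).mean(0); print(n,toplane(c,[q[1]+x0,q[0]+y0],.013))
for n,uv in dict(lug1=(339,203),lug2=(356,198),toe1=(346,273),toe2=(382,264)).items(): print(n,toplane(c,uv,.055 if 'lug' in n else .02))
E
```

```text
small ((435.76104736328125, 275.046630859375), (72.5703353881836, 91.98108673095703), 74.78273010253906)
big ((421.80426025390625, 459.2193603515625), (123.70567321777344, 96.13886260986328), 87.68856811523438)
board ((555.5819702148438, -254.7985076904297), (67.90171813964844, 91.32669830322266), 78.67649841308594)
s [[0.47725213 0.26437627 0.013     ]]
b [[ 0.59643033 -0.26512893  0.013     ]]
lug1 [[0.61382607 0.06184078 0.055     ]]
lug2 [[0.62604761 0.02047386 0.055     ]]
toe1 [[0.44562092 0.04485018 0.02      ]]
toe2 [[ 0.46772559 -0.04358154  0.02      ]]
```

View pics/cropA.png

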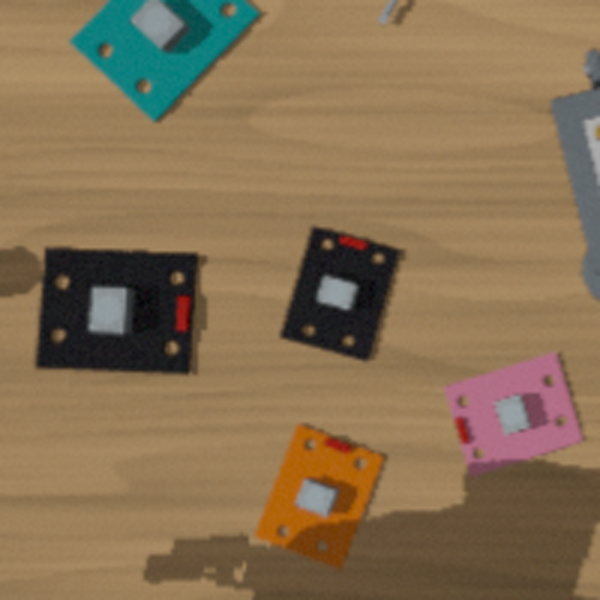

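The crop confirms the small black plate at centre (254,278), with its red tab at the top and half-turned about -15°. Next I look from near at the board and the foot with the wrist camera.

```bash
cat >> h.py <<'E'
def ori(yaw,flip=1):
    y=flip*np.array([np.cos(yaw),np.sin(yaw),0]);z=np.array([0,0,-1.])
    return R.from_matrix(np.c_[np.cross(y,z),y,z]).as_rotvec()
E
python3 - <<'E'
from h import *
import pickle
for f in(1,-1):
  for n,p,a in(("b",[.5556,-.2548,.25],-.23),("f",[.53,.02,.25],.245),("s",[.436,.275,.25],-.26)):
    q=m.solve_ik(p,ori(a,f)); print(f,n,None if q is None else np.round(q,2))
f=min((1,-1),key=lambda f:max([9 if (q:=m.solve_ik(p,ori(a,f))) is None else abs(q[5]) for p,a in(([.5556,-.2548,.25],-.23),([.53,.02,.25],.245),([.436,.275,.25],-.26))]))
print("flip",f)
m.move_to([.53,.02,.28],ori(.245,f)); c=shot("wrist","pics/w_f.png"); pickle.dump(c,open("wf.pkl","wb"))
print(np.round(c["mount"],3))
m.move_to([.5556,-.2548,.22],ori(-.23,f)); c=shot("wrist","pics/w_b.png"); pickle.dump(c,open("wb.pkl","wb"))
print(m.get_time())
a=[cv2.resize(cv2.imread(f"pics/w_{k}.png"),(400,300)) for k in"fb"]; cv2.imwrite("pics/w_fb.png",np.hstack(a))
E
```

```text
1 b [-0.45  0.41  1.66 -0.    1.07 -0.22]
1 f [ 0.02  0.29  1.84 -0.    1.01 -0.23]
1 s [ 0.54  0.27  1.87 -0.    1.    0.8 ]
-1 b None
-1 f None
-1 s [ 0.54  0.27  1.87 -0.    1.   -2.34]
flip 1
[[-0.    -0.948 -0.318  0.082]
 [ 1.    -0.     0.001 -0.001]
 [-0.001 -0.318  0.948 -0.122]
 [ 0.     0.     0.     1.   ]]
3.7167
```

View pics/w_fb.png

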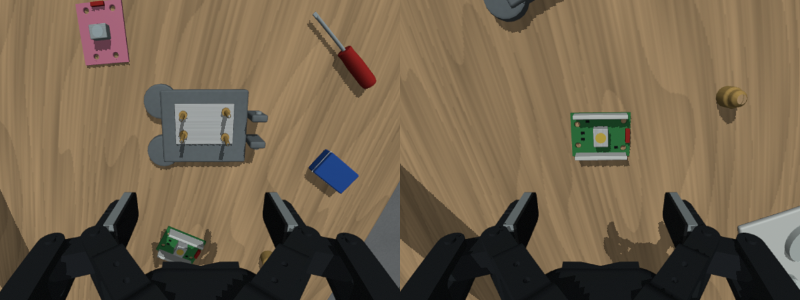

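The left half shows the foot with brass posts near (183,115), (225,113), (183,137), (225,137), lugs to the right. The right half shows the board at (600,138) with its tab to the right. I'll enlarge both from the full-resolution pictures.

```bash
python3 - <<'E'
import cv2,numpy as np
f=cv2.imread("pics/w_f.png")[130:280,220:440];b=cv2.imread("pics/w_b.png")[165:280,255:385]
f=cv2.resize(f,None,fx=3.6,fy=3.6,interpolation=cv2.INTER_CUBIC)[:,:792]
cv2.imwrite("pics/cf.png",f)
E
```

```text
(no output)
```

View pics/cf.png

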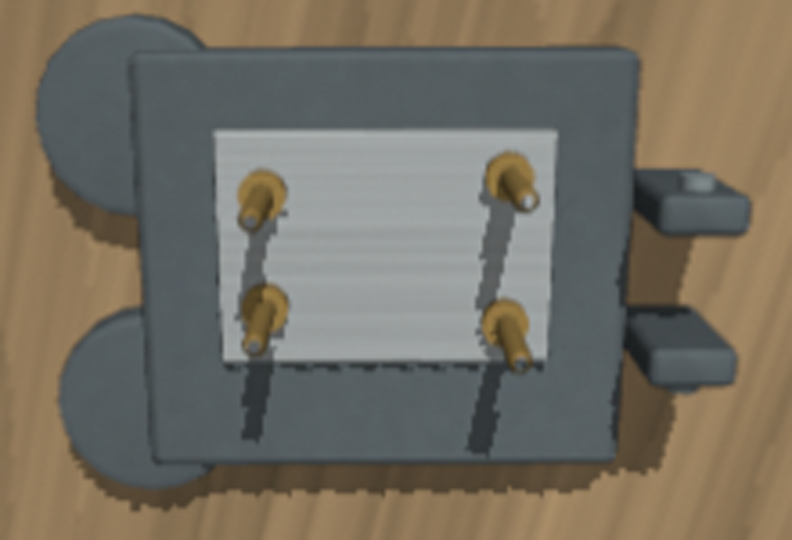

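Post tips in full-image pixels are crop/3.6 + (220,130). The crop tips are (248,218), (530,200), (253,346) and (521,364), with the wide pair at the lugs as expected. Now fitting the pattern, and a look at the board crop.

```bash
cat >> h.py <<'E'
HOLES=np.array([[-36,17],[36,22],[-36,-17],[36,-22]])/1000.
def fit2(P,Q):  # Q=model xy -> P world xy
    pc,qc=P.mean(0),Q.mean(0);a,b=P-pc,Q-qc
    th=np.arctan2((b[:,0]*a[:,1]-b[:,1]*a[:,0]).sum(),(a*b).sum())
    M=np.array([[np.cos(th),-np.sin(th)],[np.sin(th),np.cos(th)]])
    t=pc-M@qc; return t,th,(P-(Q@M.T+t))
E
python3 - <<'E'
from h import *
import pickle
c=pickle.load(open("wf.pkl","rb"))
px=np.array([[248,218],[530,200],[253,346],[521,364]])/3.6+[220,130]
t,th,r=fit2(toplane(c,px,.072)[:,:2],HOLES); print("posts tips",t,th,np.round(r*1000,1).tolist())
px=np.array([[262,192],[510,178],[265,306],[504,324]])/3.6+[220,130]
t,th,r=fit2(toplane(c,px,.033)[:,:2],HOLES); print("collars",t,th,np.round(r*1000,1).tolist())
px=np.array([[135,52],[638,50],[617,460],[155,460]])/3.6+[220,130]
t,th,r=fit2(toplane(c,px,.022)[:,:2],np.array([[-75,65],[75,65],[75,-65],[-75,-65]])/1000); print("foot",t,th,np.round(r*1000,1).tolist())
b=cv2.imread("pics/w_b.png")[165:280,255:395]
cv2.imwrite("pics/cb.png",cv2.resize(b,None,fx=5,fy=5,interpolation=cv2.INTER_CUBIC))
E
```

```text
posts tips [0.53572666 0.0247285 ] 0.24317158946688308 [[-0.8, 0.2], [0.6, 0.5], [-0.1, -0.5], [0.3, -0.2]]
collars [0.53562076 0.02511026] 0.23745753361329275 [[-0.1, 0.1], [-0.2, -0.2], [0.3, 0.1], [-0.1, 0.0]]
foot [0.53783109 0.018712  ] 0.24920644074639223 [[2.2, -1.0], [-1.7, -1.8], [-1.1, 0.9], [0.6, 1.9]]
```

View pics/cb.png

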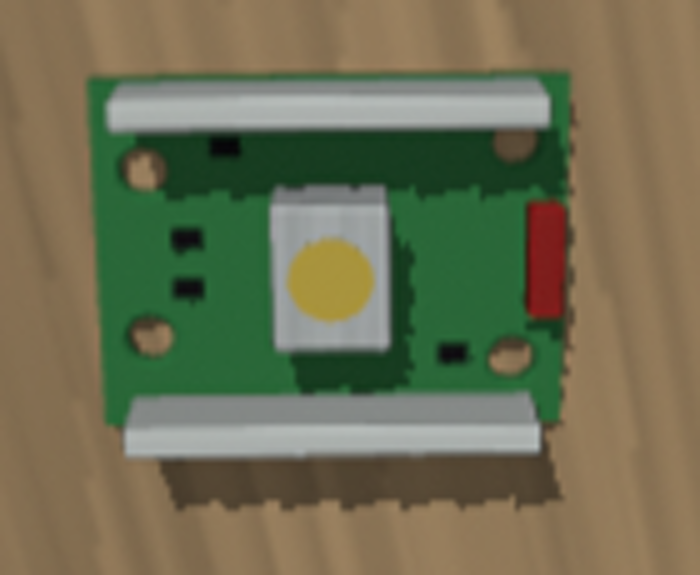

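The posts' centre is (0.5357, 0.0250), yaw ≈0.240, about 6 mm off in +y on the foot. In the board crop, the block top has corners (270,205), (388,205), (390,350), (276,350). The holes are at (144,170), (514,145), (151,336) and (510,356), with the tab to the right. Next I fit the board and grasp it.

```bash
python3 - <<'E'
from h import *
import pickle
c=pickle.load(open("wb.pkl","rb")); o=[255,165]
px=np.array([[270,205],[388,205],[390,350],[276,350]])/5+o
t,th,r=fit2(toplane(c,px,.023)[:,:2],np.array([[-11,14],[11,14],[11,-14],[-11,-14]])/1000); print("block",t,th,np.round(r*1000,1).tolist())
px=np.array([[144,170],[514,143],[151,336],[510,356]])/5+o
t2,th2,r=fit2(toplane(c,px,.004)[:,:2],HOLES); print("holes",t2,th2,np.round(r*1000,1).tolist())
t=(t+t2)/2
print(t,th2)
m.command_gripper(.04,40)
m.move_to([*t,.10],ori(th2)); m.servo_line([*t,.0285],rate=.1)
print(m.get_contact_force()); m.command_gripper(.0,40)
print(m.get_width(),m.get_grip_force(),m.get_position())
f0=np.array(m.get_contact_force())
m.servo_line([*t,.13],rate=.1); m.hold(.3)
print(m.get_width(),m.get_grip_force(),np.array(m.get_contact_force())-f0,m.get_torque(),m.get_time())
c=shot("wrist","pics/hold.png"); pickle.dump(c,open("hold.pkl","wb"))
E
```

```text
block [ 0.55458778 -0.26018469] -0.2119985326210696 [[0.0, 0.2], [-0.3, -0.1], [-0.1, -0.2], [0.4, 0.1]]
holes [ 0.55439316 -0.26013117] -0.22030404647353227 [[0.1, -0.1], [-0.3, -0.3], [0.1, 0.1], [0.1, 0.3]]
[ 0.55449047 -0.26015793] -0.22030404647353227
[0.64518341 0.97405695 0.23365398]
0.02073943534465395 40.47339677810669 [ 0.55517893 -0.2605187   0.02943215]
0.020904246680059003 39.78561043739319 [ 0.79153428  0.03236311 -5.62132981] [-0.04863899  0.04019468 -0.05006352] 7.4083
```

View pics/hold.png

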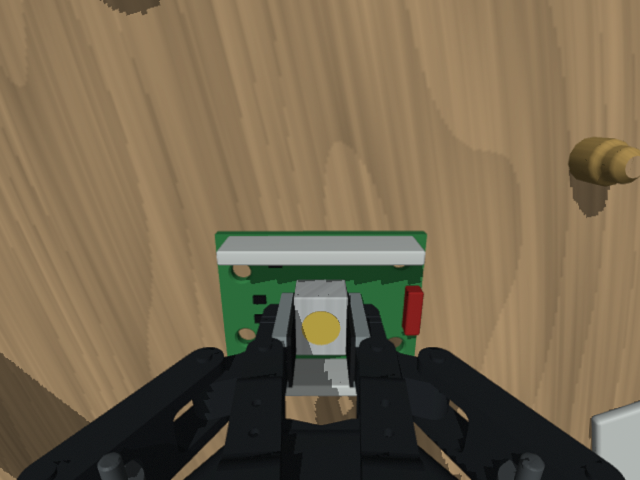

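The board is held with its tab to the right. Visible are the back edge corners (216,232) and (426,232), and the holes (242,270), (247,335) and (396,342). I'll work out its offset in the gripper, then move over the posts.

```bash
python3 - <<'E'
from h import *
import pickle
c=pickle.load(open("hold.pkl","rb"))
p=np.array(m.get_position());print(p,R.from_rotvec(m.get_ee_rot()).as_matrix()[:,1])
px=np.array([[242,270],[247,335],[396,342],[216,232],[426,232]],float)
P=toplane(c,px,p[2]-.0294+.0045)[:,:2]
Q=np.array([[-36,17],[-36,-17],[36,-22],[-46,35],[46,35]])/1000
t,th,r=fit2(P,Q); print(t,th,np.round(r*1000,1).tolist())
M=R.from_rotvec(m.get_ee_rot()).as_matrix()
Rb=np.array([[np.cos(th),-np.sin(th)],[np.sin(th),np.cos(th)]])
print("offset in part frame (board - tcp), mm",Rb.T@(t-p[:2])*1000)
print("dyaw",th-np.arctan2(M[1,1],M[0,1]))
E
```

```text
[ 0.55437708 -0.26011338  0.12965314] [ 9.75835122e-01 -2.18507484e-01 -5.42186024e-04]
[ 0.55448324 -0.25904555] -0.21475536829042127 [[0.2, 0.0], [-0.2, -0.1], [0.3, 0.4], [0.1, 0.0], [-0.4, -0.4]]
offset in part frame (board - tcp), mm [-0.1238459   1.06592385]
dyaw 0.005529397218495324
```

```bash
cat >> h.py <<'E'
def insert(c0,yaw,ztip,zhome,offs,step=.002,fmax=12,gain=1.2e-4):
    """c0: nominal TCP xy; ztip: TCP z at which the part meets the tips; guarded descent with lateral compliance"""
    o=ori(yaw); ax=np.array([np.cos(yaw),np.sin(yaw)]);ay=np.array([-ax[1],ax[0]])
    for d in offs:
        xy=np.array(c0)+d[0]*ax+d[1]*ay; z=ztip+.004
        m.servo_line([*xy,z],o,rate=.05); m.hold(.15)
        F0=np.array(m.get_contact_force()); T0=np.array(m.get_torque()); bad=False
        while z>zhome-.002:
            z-=step
            m.servo_line([*xy,z],o,rate=.04)
            F=np.array(m.get_contact_force())-F0;T=np.array(m.get_torque())-T0
            if F[2]>fmax or np.hypot(*F[:2])>25:
                print("contact",d,np.round(F,1),np.round(T,2),np.round(m.get_position(),4),"z cmd",round(z,4))
                if z<zhome+.003: return xy,z,F
                bad=True;break
            s=gain*F[:2]; n=np.hypot(*s)
            if n>2.5e-4 and z<ztip: xy=xy+s*min(1,1e-3/n)
        if not bad: print("bottom",np.round(F,1),m.get_position());return xy,z,F
        if z<ztip-.004: print("jam");return None
        m.servo_line([*xy,ztip+.004],o,rate=.05)
    return None
E
python3 - <<'E'
from h import *
yaw=.240; e=np.array([-np.sin(yaw),np.cos(yaw)])
c0=np.array([.5357,.0250])-.0005*e
p=np.array(m.get_position())
m.servo_line([*p[:2],.16],rate=.2)
m.move_to([*c0,.13],ori(yaw))
off=[(0,0)]+[(a*1e-3,b*1e-3) for a,b in[(0,1.5),(0,-1.5),(1.5,0),(-1.5,0),(1.5,1.5),(-1.5,1.5),(1.5,-1.5),(-1.5,-1.5),(0,3),(0,-3)]]
r=insert(c0,yaw,.1014,.0624,off); print(r,m.get_position(),m.get_width(),m.get_time())
shot("wrist","pics/ins.png")
E
```

```text
contact (0, 0) [-9.1 -1.6 33.5] [ 0.07  1.43 -0.  ] [0.5361 0.0245 0.0622] z cmd 0.0594
(array([0.53544397, 0.02442225]), 0.05939999999999997, array([-9.08669687, -1.58204968, 33.49200028])) [0.53608226 0.02453827 0.0621754 ] 0.021270414265272958 15.4083
```

The board went down at the first try and came to rest at the predicted height. I ease off, release, rise and look.

```bash
python3 - <<'E'
from h import *
import pickle
p=[.5356,.0244]
m.servo_line([*p,.0622],rate=.05)
m.command_gripper(.036,40); print(m.get_width(),m.get_grip_force(),m.get_contact_force()); m.hold(.3)
m.servo_line([*p,.16],rate=.12)
m.move_to([.53,.02,.28],ori(.24)); shot("wrist","pics/bh.png")
m.move_to([.436,.275,.22],ori(-.26)); c=shot("wrist","pics/w_s.png"); pickle.dump(c,open("ws.pkl","wb"))
print(m.get_time())
a=cv2.imread("pics/bh.png")[130:280,220:440];b=cv2.imread("pics/w_s.png")[150:300,240:410]
a=cv2.resize(a,(440,300),interpolation=cv2.INTER_CUBIC);b=cv2.resize(b,(680,600),interpolation=cv2.INTER_CUBIC)[:,:]
out=np.zeros((600,800,3),np.uint8);b=cv2.resize(cv2.imread("pics/w_s.png")[165:285,250:390],(700,600),interpolation=cv2.INTER_CUBIC)
cv2.imwrite("pics/cs.png",b);cv2.imwrite("pics/cbh.png",a)
E
```

```text
0.03576793695926926 0.0 [ 0.15887547 -0.29529054 -0.41311866]
18.9917
```

View pics/cbh.png

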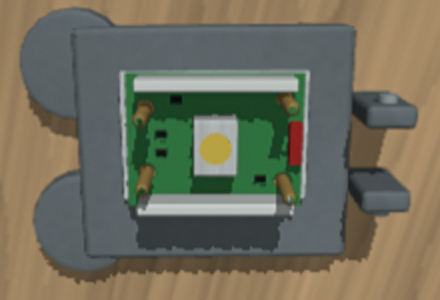

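View pics/cs.png

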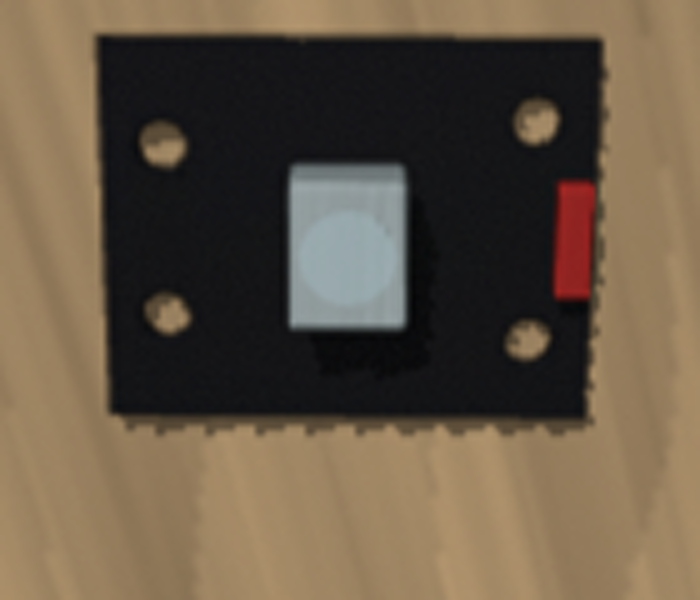

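The first crop shows the board flat around all four posts, tab towards the lugs. The second shows the plate, tab right, with holes at (163,145), (536,122), (168,313) and (527,340). Now the plate gets the same treatment.

```bash
python3 - <<'E'
from h import *
import pickle
c=pickle.load(open("ws.pkl","rb"))
px=np.array([[163,145],[536,122],[168,313],[527,340]])/5+[250,165]
t,th,r=fit2(toplane(c,px,.004)[:,:2],HOLES); print("holes",t,th,np.round(r*1000,1).tolist())
m.command_gripper(.038,45)
m.move_to([*t,.10],ori(th)); m.servo_line([*t,.0285],rate=.1)
m.command_gripper(.0,45)
g=np.array(m.get_position());print(m.get_width(),m.get_grip_force(),g)
m.servo_line([*t,.16],rate=.12)
print(m.get_width(),m.get_grip_force(),m.get_contact_force(),m.get_time())
yaw=.240; c0=np.array([.5357,.0247])
m.move_to([*c0,.16],ori(yaw))
off=[(0,0)]+[(a*1e-3,b*1e-3) for a,b in[(0,1.5),(0,-1.5),(1.5,0),(-1.5,0),(1.5,1.5),(-1.5,1.5),(1.5,-1.5),(-1.5,-1.5),(0,3),(0,-3)]]
r=insert(c0,yaw,.072+g[2],.058+g[2],off); print(r,m.get_position(),m.get_width(),m.get_time())
E
```

```text
holes [0.43419853 0.27260158] -0.2671922750014184 [[0.1, -0.1], [-0.1, -0.0], [0.3, 0.0], [-0.2, 0.1]]
0.020942125257031003 45.334060192108154 [0.43483778 0.27294971 0.02936388]
0.020984665898297394 44.43376421928406 [-0.33746765 -0.52494795 -0.66469177] 22.15
contact (0, 0) [-6.5 -1.8 23.6] [-0.03  1.13 -0.07] [0.5359 0.0247 0.0872] z cmd 0.0854
(array([0.5357, 0.0247]), np.float64(0.08536388178087821), array([-6.53602772, -1.80178219, 23.62563989])) [0.53587498 0.02470144 0.08718532] 0.02098174261123287 27.0833
```

```bash
python3 - <<'E'
from h import *
p=[.5357,.0247]
m.servo_line([*p,.0872],rate=.05)
m.command_gripper(.036,40); print(m.get_width(),m.get_grip_force(),m.get_contact_force()); m.hold(.3)
m.servo_line([*p,.18],rate=.12)
m.move_to([.53,.02,.28],ori(.24)); m.hold(.3); shot("wrist","pics/end.png"); print(m.get_time())
cv2.imwrite("pics/cend.png",cv2.resize(cv2.imread("pics/end.png")[120:290,210:440],None,fx=3,fy=3,interpolation=cv2.INTER_CUBIC))
E
```

```text
0.035871020299969296 0.0 [0.51925566 0.2817879  0.07067154]
29.6917
```

View pics/cend.png

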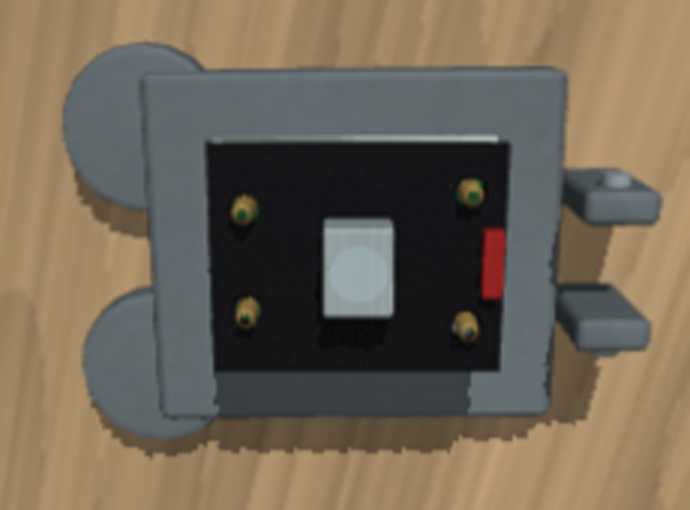

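The plate lies flat with all four posts through its holes, at (244,210), (470,193), (247,312) and (466,326), and its red tab faces the lugs.

```bash
python3 -c "
from rig import manip as m
print(m.sign_off())"
```

```text
the job is handed in; nothing more can be done
None
```

The lamp board is home on the collars and the stage plate is flat on its spacer strips, both with the red tab towards the lugs and released; I handed the job in at about 30 s of the 67 s, and the sign-off returned no verdict.

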